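# Load the mirror viewing stand and hold its flap at the pointer

### The job

Get the two bearing sleeves ready for viewing: stand the red-capped sleeve upright in the red tray and the blue-capped one upright in the blue tray, with the mirror flap still down. Then lift the mirror flap by its yellow bar until it lines up with the red pointer beside it and finish while still holding it there: it drops if let go. Leave the pointer as it is set and do not disturb the low cream tin, the tape roll and the loose wooden block.

Things in the scene. Friction and masses are not known exactly. Their poses are not given: they have to be found in the camera images.
- red_sleeve: loose bearing sleeve, upright solid cylinder 32 mm in diameter and 60 mm tall, 120 g: aluminium below, red plastic cap over the upper 28 mm. Origin: centre of its underside, z up
- blue_sleeve: the same sleeve with a blue cap. Origin: centre of its underside, z up
- red_tray: fixed square open red tray on the stand, 88 x 92 mm outside, walls 4 mm thick, rim 22 mm above its underside, inner floor 4 to 5 mm above its underside. Origin: centre of its underside (8 mm above the bench); axes as the stand's. The red and blue trays stand side by side, centres 100 mm apart, on the robot's side of the hinge; which is left changes
- blue_tray: the same tray in blue. Origin: centre of its underside; axes as the stand's
- stand: grey viewing stand fixed to the bench: base plate 215 x 236 mm, 8 mm thick. Origin: on the bench under the middle of the hinge axis; x points from the trays along the lowered flap (roughly away from the robot), y along the hinge, z up
- hinge (a point): middle of the flap's hinge axis, 60 mm above the bench; the axis runs along the stand's y
- flap (a joint): angle of the mirror flap, rad: 0 lying flat (pointing away from the robot), grows as the bar is lifted up and back over towards the robot, up to 1.5. The hinge is free, and the 0.4 kg flap (mass varies) falls back when let go
- flap_bar (a point): middle of the yellow round bar along the free edge of the mirror flap: 12 mm in diameter, 156 mm long, parallel to the hinge and 165 mm from its axis, 60 mm above the bench with the flap down. The black-framed mirror panel (160 mm wide, 6 mm thick) ends 65 mm short of the bar; two 8 mm rods 65 mm either side of the middle join them, so the middle of the bar is open all round for fingers. The bar may turn between the fingers. The point's x axis points from the hinge to the bar
- pointer (a joint): angle of the red pointer, rad, on the same hinge axis and measured like the flap's (0 flat, growing upward); stiff, set differently each time. The flap is lined up when both angles are equal
- pointer_tip (a point): centre of the red 18 mm ball at the tip of the red pointer arm, 165 mm from the hinge axis and 107 mm to the +y side of the stand's middle (just beyond the end of the yellow bar), so that the bar's end stands beside the ball when lined up. The point's x axis points from the hinge to the ball
- grease_tin: bystander: low cream tin, 72 mm in diameter, 40 mm tall. Origin: centre of its underside
- tape_roll: bystander: roll of amber tape lying flat, 100 mm in diameter, 24 mm tall. Origin: centre of its underside
- wood_block: bystander: plain upright wooden block, 30 x 36 mm, 58 mm tall, beside the tape roll. Origin: centre of its underside
Not all that is in view belongs to the job. Leave any black or orange look-alike of the blue_sleeve alone.

How it is judged:
By the outcome, as a careful person would: the job done as asked, in the order asked, and still so for the second after the job is handed in, while the arm keeps its last pose, push and grip.
It also fails if it takes over 58 s, if anything falls off the work surface, if the arm or the gripper's body presses on something with over 40 N, if the wrist force passes 120 N, or if a joint passes its speed limit or range.

### The arm

A 6-joint arm with a two-finger parallel gripper is mounted at the origin on a cart in front of the work surface, level with it; the furniture and walls round the work are solid. World frame = base frame: x ahead of the robot, y to its left, z up, the work surface at z = 0. Lengths are in mm, angles in rad, forces in N, time in s.
With the tool pointing down it reaches from about 300 to 775 mm from the base axis. Payload 14.6 kg.
Tool frame: the origin (TCP) lies at the very end of the fingers, on their centre line; the grasp point (between the pads) lies 19 mm behind it; z points along the fingers, y is the line along which they close (so a half turn about z gives the same grasp; the last joint's range is limited). The gripper opens to 94 mm and grips with 3 to 60 N. Pads are 16 mm wide; open, the fingers measure 119 mm over their backs; the gripper's body (75 mm by 177 mm) begins 78 mm behind the grasp point.
Start: joints at [-1.339, 0.3, 1.521, -0, 1.321, -0.067], TCP at [161.898, -525.622, 205.446] pointing down, gripper open.
Joint ranges: [-3.03, 3.03], [-0.79, 2.21], [0.23, 2.52], [-1.04, 4.18], [0, 3.07], [-2.55, 2.55]. Speed limits (rad/s): [2.22, 2.22, 2.57, 3.14, 3.14, 3.14].

### API

Orientations are given as [roll, pitch, yaw] about the fixed x, y, z axes, in that order (R = Rz(yaw) Ry(pitch) Rx(roll)).
In Python, from cell import manip gives the robot as it stands. The module is installed in compiled form; this text tells all that it offers.
- The arm moves only by the shell command python3 -m inch 'ROWS' [FORCE]. ROWS is JSON, a list of rows, each an object of numbers: "gripper": the opening, from 0 (shut) to 1 (fully open); "dx", "dy", "dz": the shift along the world's x, y, z in m; "wx", "wy", "wz": the turn, a rotation vector about the world's x, y, z in degrees. A call has exactly 5 rows; each row is the pose to reach, as a shift and turn from the pose commanded when the call began; what a row does not reach only later rows make up. A row lasts 1/12 s, in which the tool goes at most 41.7 mm and 7.16 degrees, less where a joint would pass 70% of its speed; a pose out of reach is approached as far as the arm can. A call with a gripper value outside its range is refused whole. The fingers move at their own pace and stop on an object; FORCE is the grip in N (left out, the last holds). Time passes only in rows, so rows that repeat a pose let the fingers close, or fill a call up. It gives the time, the measured TCP pose, the force, the opening and the grip force at its end, in the units of the state.
- manip.read_state(): the state, without advancing time (a new reading comes with each control period).
- manip.camera(name): name is "scene" or "top" or "wrist"; returns the picture (420x560x3 uint8, blue, green, red); there is no depth.
- manip.camera_info(name): a dict with "camera_matrix" (3x3 intrinsics, pixels), "D" ([k1, k2, p1, p2, k3] as OpenCV has them; the pictures are not rectified), "R" (3x3) and "t" (3): a world point X has camera coordinates R X + t; the wrist camera has in their place "tool_from_camera" (4x4, takes a point from camera to tool coordinates, whose origin is the TCP and whose axes are the flange's). Camera axes: x right, y down, z forward; pixel columns grow to the right and rows downward; lengths in mm; the calibration is good to about 2 mm. A picture is of the moment at which its call begins: read the wrist's pose just before it. camera_info takes no time and is no camera call.
- manip.sign_off(): hands the job in; it is judged then, once.
The state is a dict: "clock": time; "joints": joint angles; "qd": joint speeds; "effort": joint torques, N m; "eef_pos": TCP position; "eef_rot": TCP orientation; "wrist_force": force on the tool from outside, world axes, zero at the start; "moment": the same for the moment, N m; "finger_gap": finger opening in mm; "finger_force": force on a finger pad.
Only numpy, scipy, OpenCV 4.12 (cv2) and the standard library are available. Lean on these libraries where they do the work, as an engineer would, in place of code of your own. Each camera call takes 0.05 s, during which the arm holds its last target. There are 200 camera calls.

## Working session

There is one attempt and no reset: what is moved stays moved. The work goes in short steps, Python scripts to look and compute and a shell command to move; the robot and the scene stay as the last step left them, time stands still between calls to the robot, and variables do not carry over. Pictures are saved under pics/ and viewed, at most 10 in all, crops included, and the job is handed in when it is done.

```bash
mkdir -p pics
python3 - <<'E'
from cell import manip
import cv2,numpy as np
for n in("scene","top"):
    cv2.imwrite(f"pics/{n}0.png",manip.camera(n))
    i=manip.camera_info(n);R=np.array(i["R"]);print(n,np.round(-R.T@np.array(i["t"])),np.round(R,2).tolist(),i["camera_matrix"])
s=manip.read_state();print(s)
E
```

```text
scene [ 82. 694. 891.] [[-0.85, -0.53, 0.01], [-0.37, 0.58, -0.73], [0.38, -0.62, -0.69]] [[479.61732381   0.         283.48812531]
 [  0.         479.61732381 212.6175917 ]
 [  0.           0.           1.        ]]
top [ 418.   -3. 1205.] [[-0.03, -1.0, 0.01], [-0.99, 0.03, -0.1], [0.1, -0.02, -0.99]] [[425.99394636   0.         279.28448247]
 [  0.         425.99394636 207.97014526]
 [  0.           0.           1.        ]]
{'clock': 0.1, 'joints': array([-1.33856973e+00,  3.00391100e-01,  1.52149473e+00, -2.63143967e-07,
        1.32073489e+00, -6.65962424e-02]), 'qd': array([ 0.00074014, -0.00244682, -0.0011662 , -0.00206049, -0.00029051,
        0.00074256]), 'effort': array([ 1.84090430e-03, -5.32643938e+01, -3.53283298e+01,  7.09692109e-02,
        2.33749469e-02, -7.70705014e-05]), 'eef_pos': array([ 161.86238551, -525.3971237 ,  204.96675005]), 'eef_rot': array([-3.14056684e+00, -6.81607131e-05,  2.98822873e-01]), 'wrist_force': array([0.15714297, 0.73816959, 1.3073621 ]), 'moment': array([-0.01135504,  0.04834465,  0.01558531]), 'finger_force': 0.0, 'finger_gap': 93.89876140289911}
```

View pics/scene0.png

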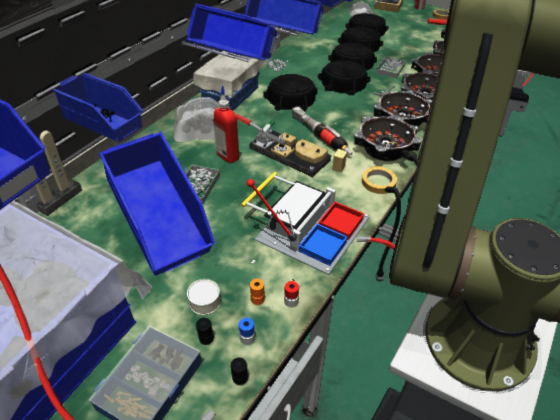

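View pics/top0.png

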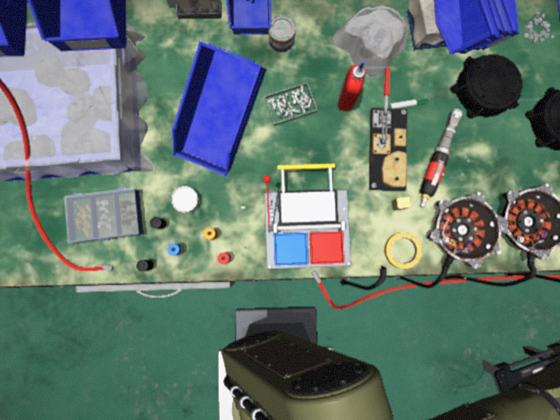

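Scene and top views: the red sleeve is at top pixel (224,257) and the blue one at (174,249), with orange and black decoys around them. The blue tray is at (290,248), the red tray at (327,247), the pointer ball at (267,179) and the yellow bar at (306,167).

```bash
cat > h.py <<'E'
from cell import manip
import cv2,numpy as np
from scipy.spatial.transform import Rotation as Ro
def ray(n,px,info=None,pose=None):
    i=info or manip.camera_info(n);K=np.array(i["camera_matrix"]);D=np.array(i["D"])
    p=cv2.undistortPoints(np.array(px,float).reshape(-1,1,2),K,D).reshape(-1,2)
    d=np.c_[p,np.ones(len(p))]
    if n=="wrist":
        T=np.array(i["tool_from_camera"]);Rt=Ro.from_euler("xyz",pose[1]).as_matrix()
        return Rt@T[:3,3]+pose[0],d@(Rt@T[:3,:3]).T
    R=np.array(i["R"]);return -R.T@np.array(i["t"]),d@R
def plane(n,px,z,pose=None):
    o,d=ray(n,px,pose=pose);return o+d*((z-o[2])/d[:,2])[:,None]
def tri(a,pa,b,pb):
    o1,d1=ray(a,[pa]);o2,d2=ray(b,[pb]);d1=d1[0];d2=d2[0]
    s=np.linalg.lstsq(np.c_[d1,-d2],o2-o1,rcond=None)[0]
    x,y=o1+s[0]*d1,o2+s[1]*d2;return (x+y)/2,np.linalg.norm(x-y)
def hsvmask(im,c):
    h=cv2.cvtColor(im,cv2.COLOR_BGR2HSV);H,S,V=cv2.split(h)
    r={"red":((H<6)|(H>172))&(S>150)&(V>90),"blue":(H>98)&(H<115)&(S>150)&(V>120),"yellow":(H>24)&(H<33)&(S>170)&(V>150),"orange":(H>8)&(H<22)&(S>180)}[c]
    return r.astype(np.uint8)
def blobs(im,c,roi,amin=15):
    m=hsvmask(im,c);z=np.zeros_like(m);x0,y0,x1,y1=roi;z[y0:y1,x0:x1]=m[y0:y1,x0:x1]
    n,l,s,ce=cv2.connectedComponentsWithStats(z);o=[]
    for k in range(1,n):
        if s[k,4]>=amin:
            cs=cv2.findContours((l==k).astype(np.uint8),cv2.RETR_EXTERNAL,cv2.CHAIN_APPROX_NONE)[0][0]
            o.append((s[k,4],ce[k],s[k,:4],cv2.minAreaRect(cs)))
    return o
E
python3 - <<'E'
from h import *
np.set_printoptions(precision=1,suppress=True)
t=cv2.imread("pics/top0.png");s=cv2.imread("pics/scene0.png")
for c,z in (("red",50),("blue",50),("yellow",60)):
    for n,im,roi in(("top",t,(130,155,360,275)),("scene",s,(180,165,375,400))):
        for a,ce,b,mr in blobs(im,c,roi): 
            print(c,n,a,ce,b,"rect",np.round(mr[0],1),np.round(mr[1],1),round(mr[2],1),plane(n,[ce],z)[0])
            if n=="top" and (a>300 or c=="yellow"):print(plane(n,cv2.boxPoints(mr),30 if c!="yellow" else 60))
E
```

```text
red top 52 [266.4 180.6] [263 175   7  19] rect [266. 184.] [18.  6.] 90.0 [611.7  12.1  50. ]
red top 1003 [326.5 247.1] [310 231  34  33] rect [326.4 247.1] [31.1 32.4] 87.5 [ 425.3 -145.4   50. ]
[[ 467.7 -102.6   30. ]
 [ 469.  -192.4   30. ]
 [ 383.6 -192.4   30. ]
 [ 382.4 -103.2   30. ]]
red top 88 [223.6 257.9] [218 253  12  11] rect [223.5 258. ] [10. 11.] 90.0 [404.5 132.7  50. ]
red scene 198 [267.7 205.3] [247 179  44  56] rect [269.6 206.5] [68.4  6.5] 50.8 [597.4 -64.   50. ]
red scene 875 [341.9 218.4] [319 202  45  37] rect [341.3 217.9] [36.5 29.1] 28.2 [ 412.9 -125.5   50. ]
red scene 18 [372.2 239.6] [370 238   5   4] rect [372.  239.5] [3. 4.] 90.0 [316.7 -99.8  50. ]
red scene 176 [291.3 289.1] [285 281  14  18] rect [291.5 289.5] [17. 13.] 90.0 [403.7 133.8  50. ]
blue top 925 [291.2 248.2] [274 233  34  32] rect [290.7 248.5] [30.9 32.4] 88.0 [425.2 -49.9  50. ]
[[466.6  -4.5  30. ]
 [467.3 -93.8  30. ]
 [382.6 -93.8  30. ]
 [382.   -5.1  30. ]]
blue top 77 [173.8 248.8] [168 244  12  11] rect [173.5 249. ] [10. 11.] 90.0 [432.5 266.2  50. ]
blue scene 857 [322.9 242.9] [299 224  48  36] rect [322.6 241.3] [39.7 28.8] 24.8 [412.5 -25.2  50. ]
blue scene 146 [246. 324.] [239 318  15  13] rect [246. 324.] [12. 14.] 90.0 [434.4 261.4  50. ]
yellow top 130 [312.8 166.4] [284 164  51   6] rect [309.  166.2] [ 4.2 50. ] 88.4 [ 645.8 -115.6   60. ]
[[ 652.3  -36.8   60. ]
 [ 652.7 -173.8   60. ]
 [ 641.  -173.6   60. ]
 [ 640.6  -36.8   60. ]]
yellow scene 66 [265.5 181.8] [257 173  19  17] rect [266.6 181.1] [ 3.3 23.4] 47.3 [ 648.2 -129.9   60. ]
yellow scene 52 [248.9 197.6] [242 191  14  14] rect [248.8 198.3] [ 2.8 17.7] 45.0 [648.6 -53.   60. ]
```

```bash
python3 -m inch '[{"dx":0.028,"dy":0.028,"dz":0.008,"wz":7},{"dx":0.056,"dy":0.056,"dz":0.016,"wz":14},{"dx":0.084,"dy":0.084,"dz":0.024,"wz":21},{"dx":0.112,"dy":0.112,"dz":0.032,"wz":28},{"dx":0.14,"dy":0.14,"dz":0.04,"wz":35,"gripper":0.75}]' 20
python3 -m inch '[{"dx":0.02,"dy":0.035,"wz":7,"gripper":0.75},{"dx":0.04,"dy":0.07,"wz":14},{"dx":0.06,"dy":0.105,"wz":21},{"dx":0.08,"dy":0.14,"wz":28},{"dx":0.1,"dy":0.175,"wz":35}]'
```

```text
validation failed for argument at $[0]...
validation failed for argument at $[0]...
```

Run:
```python
from h import *
i=manip.camera_info("wrist");print(np.round(i["tool_from_camera"],3),i["camera_matrix"][0])
print(tri("top",(266.5,178.5),"scene",(250,182)))
```

```text
[[-1.00000e-03 -9.63000e-01 -2.70000e-01  7.70250e+01]
 [ 1.00000e+00 -1.00000e-03  0.00000e+00  2.66000e-01]
 [-0.00000e+00 -2.70000e-01  9.63000e-01 -1.80657e+02]
 [ 0.00000e+00  0.00000e+00  0.00000e+00  1.00000e+00]] [314.34930599   0.         276.74638385]
(array([595.06528963,  10.2620032 , 181.15453699]), np.float64(0.5234034589642352))
```

```bash
python3 -m inch '[{"gripper":0.8,"dx":0.028,"dy":0.028,"dz":0.008,"wx":0,"wy":0,"wz":7},{"gripper":0.8,"dx":0.056,"dy":0.056,"dz":0.016,"wx":0,"wy":0,"wz":14},{"gripper":0.8,"dx":0.084,"dy":0.084,"dz":0.024,"wx":0,"wy":0,"wz":21},{"gripper":0.8,"dx":0.112,"dy":0.112,"dz":0.032,"wx":0,"wy":0,"wz":28},{"gripper":0.8,"dx":0.14,"dy":0.14,"dz":0.04,"wx":0,"wy":0,"wz":35}]' 20
```

```text
clock: 0.52
eef_pos: [302.8, -384.0, 245.6]
eef_rot: [-3.141, -0.0, 0.915]
wrist_force: [1.0, -0.6, 0.4]
finger_gap: 75.4
finger_force: 0.0
```

```bash
python3 -m inch '[{"gripper":0.8,"dx":0.02,"dy":0.036,"dz":0,"wx":0,"wy":0,"wz":7},{"gripper":0.8,"dx":0.04,"dy":0.072,"dz":0,"wx":0,"wy":0,"wz":14},{"gripper":0.8,"dx":0.06,"dy":0.108,"dz":0,"wx":0,"wy":0,"wz":21},{"gripper":0.8,"dx":0.08,"dy":0.144,"dz":0,"wx":0,"wy":0,"wz":28},{"gripper":0.8,"dx":0.1,"dy":0.18,"dz":0,"wx":0,"wy":0,"wz":35}]'
python3 -m inch '[{"gripper":0.8,"dx":0,"dy":0.04,"dz":0,"wx":0,"wy":0,"wz":2.6},{"gripper":0.8,"dx":0,"dy":0.08,"dz":0,"wx":0,"wy":0,"wz":2.6},{"gripper":0.8,"dx":0,"dy":0.12,"dz":0,"wx":0,"wy":0,"wz":2.6},{"gripper":0.8,"dx":0,"dy":0.16,"dz":0,"wx":0,"wy":0,"wz":2.6},{"gripper":0.8,"dx":0,"dy":0.2,"dz":0,"wx":0,"wy":0,"wz":2.6}]'
python3 -m inch '[{"gripper":0.8,"dx":0,"dy":0.04,"dz":0,"wx":0,"wy":0,"wz":0},{"gripper":0.8,"dx":0,"dy":0.08,"dz":0,"wx":0,"wy":0,"wz":0},{"gripper":0.8,"dx":0,"dy":0.12,"dz":0,"wx":0,"wy":0,"wz":0},{"gripper":0.8,"dx":0,"dy":0.137,"dz":0,"wx":0,"wy":0,"wz":0},{"gripper":0.8,"dx":0,"dy":0.137,"dz":0,"wx":0,"wy":0,"wz":0}]'
python3 - <<'E'
from h import *
s=manip.read_state();np.save("pose1.npy",[s["eef_pos"],s["eef_rot"]]);print(s["qd"].round(3),s["eef_pos"],s["eef_rot"])
im=manip.camera("wrist");cv2.imwrite("pics/w1.png",im)
for c in("red","blue"):
    for a,ce,b,mr in blobs(im,c,(0,0,560,420),60):print(c,a,ce,b,plane("wrist",[ce],60,(s["eef_pos"],s["eef_rot"])))
E
```

```text
clock: 0.93
eef_pos: [402.3, -203.7, 245.4]
eef_rot: [-3.142, -0.0, 1.526]
wrist_force: [1.1, -0.4, -0.6]
finger_gap: 75.0
finger_force: 0.0
clock: 1.35
eef_pos: [401.3, -3.8, 245.4]
eef_rot: [3.142, -0.0, 1.566]
wrist_force: [0.8, 0.3, 0.0]
finger_gap: 75.3
finger_force: 0.0
clock: 1.77
eef_pos: [401.4, 134.2, 245.1]
eef_rot: [-3.141, -0.0, 1.57]
wrist_force: [0.1, -0.7, -0.0]
finger_gap: 75.4
finger_force: 0.0
[-0.083 -0.019  0.022 -0.014  0.005 -0.084] [401.40049748 134.19732069 245.14261722] [-3.14087324e+00 -2.62644406e-04  1.56973900e+00]
red 451 [279.99113082 186.6075388 ] [268 173  25  28] [[403.59590357 136.02470501  60.        ]]
red 1809 [292.99281371 375.46545053] [265 360  57  32] [[ 422.11535421 -135.77567051   60.        ]]
red 60 [236.28333333 373.98333333] [233 363   7  27] [[ 342.17185416 -133.07711827   60.        ]]
blue 2723 [292.99669482 302.39221447] [263 280  62  46] [[420.82576392 -19.41510698  60.        ]]
```

View pics/w1.png

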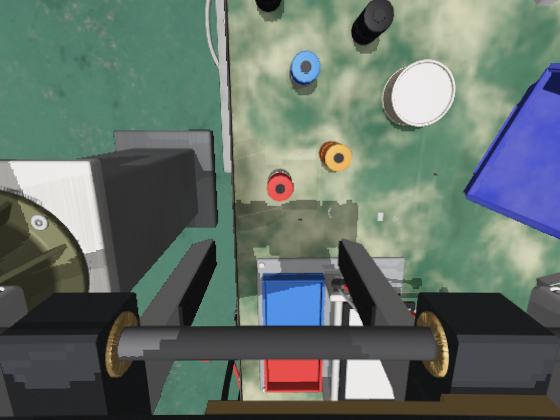

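The wrist view shows the red sleeve's top centre at (280,187), the blue at (306,68), orange at (337,157), and a clear way down on the red one.

```bash
python3 -m inch '[{"gripper":0.8,"dx":0.0025,"dy":0,"dz":-0.04,"wx":0,"wy":0,"wz":0},{"gripper":0.8,"dx":0.0025,"dy":0,"dz":-0.08,"wx":0,"wy":0,"wz":0},{"gripper":0.8,"dx":0.0025,"dy":0,"dz":-0.12,"wx":0,"wy":0,"wz":0},{"gripper":0.8,"dx":0.0025,"dy":0,"dz":-0.15,"wx":0,"wy":0,"wz":0},{"gripper":0.8,"dx":0.0025,"dy":0,"dz":-0.17,"wx":0,"wy":0,"wz":0}]'
python3 -m inch '[{"gripper":0.8,"dx":0,"dy":0,"dz":-0.02,"wx":0,"wy":0,"wz":0},{"gripper":0.8,"dx":0,"dy":0,"dz":-0.04,"wx":0,"wy":0,"wz":0},{"gripper":0.8,"dx":0,"dy":0,"dz":-0.054,"wx":0,"wy":0,"wz":0},{"gripper":0.3,"dx":0,"dy":0,"dz":-0.054,"wx":0,"wy":0,"wz":0},{"gripper":0.2,"dx":0,"dy":0,"dz":-0.054,"wx":0,"wy":0,"wz":0}]' 20
python3 -m inch '[{"gripper":0,"dx":0,"dy":0,"dz":0,"wx":0,"wy":0,"wz":0},{"gripper":0,"dx":0,"dy":0,"dz":0,"wx":0,"wy":0,"wz":0},{"gripper":0,"dx":0,"dy":0,"dz":0,"wx":0,"wy":0,"wz":0},{"gripper":0,"dx":0,"dy":0,"dz":0,"wx":0,"wy":0,"wz":0},{"gripper":0,"dx":0,"dy":0,"dz":0,"wx":0,"wy":0,"wz":0}]' 20
python3 - <<'E'
from h import *
p=np.load("pose1.npy")
print(plane("wrist",[(280,187),(306,68),(264,275),(323,275),(264,391),(323,391)],60,p))
print(plane("wrist",[(264,275),(323,275),(264,391),(323,391)],30,p))
E
```

```text
clock: 2.23
eef_pos: [403.1, 129.9, 72.6]
eef_rot: [-3.138, 0.001, 1.565]
wrist_force: [0.4, 0.6, 0.2]
finger_gap: 74.9
finger_force: 0.0
clock: 2.65
eef_pos: [404.3, 130.5, 21.4]
eef_rot: [-3.14, 0.0, 1.565]
wrist_force: [1.0, -0.1, -0.1]
finger_gap: 65.2
finger_force: 0.0
clock: 3.07
eef_pos: [404.6, 131.4, 21.8]
eef_rot: [3.141, -0.0, 1.566]
wrist_force: [0.2, -0.6, 0.8]
finger_gap: 32.0
finger_force: 3.9
[[ 403.61178924  135.54553247   60.        ]
 [ 431.3339481   265.23500207   60.        ]
 [ 383.14769916   20.38873705   60.        ]
 [ 458.86978104   20.30117815   60.        ]
 [ 380.86988528 -162.57896765   60.        ]
 [ 465.37369289 -162.56062375   60.        ]]
[[ 381.74832153    4.67440781   30.        ]
 [ 463.68016114    4.57966844   30.        ]
 [ 379.28371046 -193.2979704    30.        ]
 [ 470.71744074 -193.27812218   30.        ]]
```

```bash
python3 -m inch '[{"gripper":0,"dx":0,"dy":0,"dz":0,"wx":0,"wy":0,"wz":0},{"gripper":0,"dx":0,"dy":0,"dz":0.02,"wx":0,"wy":0,"wz":0},{"gripper":0,"dx":0,"dy":0,"dz":0.06,"wx":0,"wy":0,"wz":0},{"gripper":0,"dx":0.005,"dy":-0.01,"dz":0.098,"wx":0,"wy":0,"wz":0},{"gripper":0,"dx":0.01,"dy":-0.035,"dz":0.128,"wx":0,"wy":0,"wz":0}]' 25
python3 -m inch '[{"gripper":0,"dx":0.003,"dy":-0.04,"dz":0,"wx":0,"wy":0,"wz":0},{"gripper":0,"dx":0.006,"dy":-0.08,"dz":0,"wx":0,"wy":0,"wz":0},{"gripper":0,"dx":0.01,"dy":-0.12,"dz":0,"wx":0,"wy":0,"wz":0},{"gripper":0,"dx":0.01,"dy":-0.16,"dz":0,"wx":0,"wy":0,"wz":0},{"gripper":0,"dx":0.01,"dy":-0.19,"dz":0,"wx":0,"wy":0,"wz":0}]' 25
python3 -m inch '[{"gripper":0,"dx":0,"dy":-0.025,"dz":0,"wx":0,"wy":0,"wz":0},{"gripper":0,"dx":0,"dy":-0.045,"dz":0,"wx":0,"wy":0,"wz":0},{"gripper":0,"dx":0,"dy":-0.057,"dz":0,"wx":0,"wy":0,"wz":0},{"gripper":0,"dx":0,"dy":-0.057,"dz":0,"wx":0,"wy":0,"wz":0},{"gripper":0,"dx":0,"dy":-0.057,"dz":0,"wx":0,"wy":0,"wz":0}]' 25
python3 - <<'E'
from h import *
print(manip.read_state()["eef_pos"])
a=manip.camera("top")[150:290,120:400];b=manip.camera("scene")[150:350,200:400]
cv2.imwrite("pics/c2.png",np.hstack([cv2.resize(a,(420,210)),cv2.resize(b,(210,210))]))
im=manip.camera("wrist");cv2.imwrite("pics/w2.png",im)
E
```

```text
clock: 3.48
eef_pos: [414.5, 97.4, 152.1]
eef_rot: [3.14, -0.001, 1.568]
wrist_force: [0.6, -0.6, -1.1]
finger_gap: 31.7
finger_force: 25.0
clock: 3.9
eef_pos: [424.0, -96.2, 149.5]
eef_rot: [3.141, 0.0, 1.565]
wrist_force: [0.8, -0.1, -0.9]
finger_gap: 31.6
finger_force: 25.0
clock: 4.32
eef_pos: [424.3, -150.3, 149.3]
eef_rot: [-3.141, -0.0, 1.565]
wrist_force: [0.0, -0.1, -0.3]
finger_gap: 31.5
finger_force: 25.0
[ 424.27243851 -150.33208758  149.27109407]
```

View pics/w2.png

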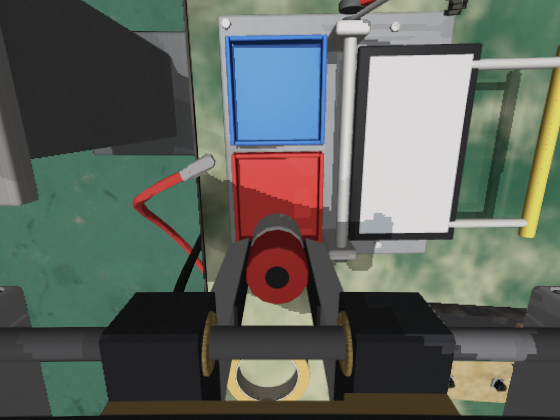

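The red sleeve is held upright over the red tray; the blue tray rim runs from (225,37) to (327,146).

```bash
python3 - <<'E'
from h import *
s=manip.read_state();p=(s["eef_pos"],s["eef_rot"]);print(plane("wrist",[(225,37),(327,37),(230,146),(327,146),(232,153),(325,153)],30,p))
E
python3 -m inch '[{"gripper":0,"dx":0,"dy":0,"dz":-0.03,"wx":0,"wy":0,"wz":0},{"gripper":0,"dx":0,"dy":0,"dz":-0.06,"wx":0,"wy":0,"wz":0},{"gripper":0,"dx":0,"dy":0,"dz":-0.085,"wx":0,"wy":0,"wz":0},{"gripper":0,"dx":0,"dy":0,"dz":-0.1,"wx":0,"wy":0,"wz":0},{"gripper":0,"dx":0,"dy":0,"dz":-0.107,"wx":0,"wy":0,"wz":0}]' 25
python3 -m inch '[{"gripper":0,"dx":0,"dy":0,"dz":-0.002,"wx":0,"wy":0,"wz":0},{"gripper":0,"dx":0,"dy":0,"dz":-0.004,"wx":0,"wy":0,"wz":0},{"gripper":0,"dx":0,"dy":0,"dz":-0.006,"wx":0,"wy":0,"wz":0},{"gripper":0,"dx":0,"dy":0,"dz":-0.0075,"wx":0,"wy":0,"wz":0},{"gripper":0,"dx":0,"dy":0,"dz":-0.0075,"wx":0,"wy":0,"wz":0}]' 25
```

```text
[[ 379.33103813   -3.63086042   30.        ]
 [ 466.58936363   -4.03978777   30.        ]
 [ 379.30895196  -95.12960017   30.        ]
 [ 470.31887     -95.55750048   30.        ]
 [ 380.89767152 -101.62875496   30.        ]
 [ 468.69003328 -102.0406938    30.        ]]
clock: 4.88
eef_pos: [423.6, -149.4, 40.6]
eef_rot: [-3.139, -0.001, 1.567]
wrist_force: [1.0, -0.0, -1.5]
finger_gap: 31.4
finger_force: 25.0
clock: 5.3
eef_pos: [424.6, -150.7, 35.3]
eef_rot: [3.141, 0.0, 1.566]
wrist_force: [0.0, -0.4, -1.9]
finger_gap: 31.7
finger_force: 25.0
```

```bash
python3 -m inch '[{"gripper":0,"dx":0,"dy":0,"dz":-0.0005,"wx":0,"wy":0,"wz":0},{"gripper":0,"dx":0,"dy":0,"dz":-0.001,"wx":0,"wy":0,"wz":0},{"gripper":0,"dx":0,"dy":0,"dz":-0.001,"wx":0,"wy":0,"wz":0},{"gripper":0,"dx":0,"dy":0,"dz":-0.001,"wx":0,"wy":0,"wz":0},{"gripper":0,"dx":0,"dy":0,"dz":-0.001,"wx":0,"wy":0,"wz":0}]' 25
```

```text
clock: 5.72
eef_pos: [424.4, -150.6, 34.0]
eef_rot: [3.141, 0.0, 1.566]
wrist_force: [0.6, -0.3, -1.4]
finger_gap: 31.5
finger_force: 25.0
```

```bash
python3 -m inch '[{"gripper":0,"dx":0,"dy":0,"dz":-0.0005,"wx":0,"wy":0,"wz":0},{"gripper":0,"dx":0,"dy":0,"dz":-0.001,"wx":0,"wy":0,"wz":0},{"gripper":0,"dx":0,"dy":0,"dz":-0.001,"wx":0,"wy":0,"wz":0},{"gripper":0,"dx":0,"dy":0,"dz":-0.001,"wx":0,"wy":0,"wz":0},{"gripper":0,"dx":0,"dy":0,"dz":-0.001,"wx":0,"wy":0,"wz":0}]' 25
```

```text
clock: 6.13
eef_pos: [424.6, -150.7, 33.8]
eef_rot: [3.141, 0.0, 1.566]
wrist_force: [-4.4, 1.3, 14.4]
finger_gap: 31.5
finger_force: 25.0
```

```bash
python3 -m inch '[{"gripper":0.34,"dx":0,"dy":0,"dz":0.0005,"wx":0,"wy":0,"wz":0},{"gripper":0.38,"dx":0,"dy":0,"dz":0.0005,"wx":0,"wy":0,"wz":0},{"gripper":0.45,"dx":0,"dy":0,"dz":0.0005,"wx":0,"wy":0,"wz":0},{"gripper":0.55,"dx":0,"dy":0,"dz":0.0005,"wx":0,"wy":0,"wz":0},{"gripper":0.6,"dx":0,"dy":0,"dz":0.0005,"wx":0,"wy":0,"wz":0}]' 25
python3 -m inch '[{"gripper":0.6,"dx":0,"dy":0,"dz":0.01,"wx":0,"wy":0,"wz":0},{"gripper":0.6,"dx":0,"dy":0,"dz":0.03,"wx":0,"wy":0,"wz":0},{"gripper":0.6,"dx":0,"dy":0,"dz":0.06,"wx":0,"wy":0,"wz":0},{"gripper":0.6,"dx":0,"dy":0,"dz":0.1,"wx":0,"wy":0,"wz":0},{"gripper":0.6,"dx":0,"dy":0.01,"dz":0.136,"wx":0,"wy":0,"wz":0}]' 25
python3 -m inch '[{"gripper":0.8,"dx":0.001,"dy":0.04,"dz":0,"wx":0,"wy":0,"wz":0},{"gripper":0.8,"dx":0.002,"dy":0.08,"dz":0,"wx":0,"wy":0,"wz":0},{"gripper":0.8,"dx":0.003,"dy":0.12,"dz":0,"wx":0,"wy":0,"wz":0},{"gripper":0.8,"dx":0.004,"dy":0.16,"dz":0,"wx":0,"wy":0,"wz":0},{"gripper":0.8,"dx":0.005,"dy":0.2,"dz":0,"wx":0,"wy":0,"wz":0}]' 25
python3 -m inch '[{"gripper":0.8,"dx":0.001,"dy":0.04,"dz":0,"wx":0,"wy":0,"wz":0},{"gripper":0.8,"dx":0.002,"dy":0.08,"dz":0,"wx":0,"wy":0,"wz":0},{"gripper":0.8,"dx":0.003,"dy":0.12,"dz":0,"wx":0,"wy":0,"wz":0},{"gripper":0.8,"dx":0.003,"dy":0.15,"dz":0,"wx":0,"wy":0,"wz":0},{"gripper":0.8,"dx":0.003,"dy":0.15,"dz":0,"wx":0,"wy":0,"wz":0}]' 25
python3 -m inch '[{"gripper":0.8,"dx":0,"dy":0,"dz":0,"wx":0,"wy":0,"wz":0},{"gripper":0.8,"dx":0,"dy":0.0,"dz":0,"wx":0,"wy":0,"wz":0},{"gripper":0.8,"dx":0.0,"dy":0.0,"dz":0,"wx":0,"wy":0,"wz":0},{"gripper":0.8,"dx":0.0,"dy":0.0,"dz":0,"wx":0,"wy":0,"wz":0},{"gripper":0.8,"dx":0.0,"dy":0.0,"dz":0,"wx":0,"wy":0,"wz":0}]' 25
python3 - <<'E'
from h import *
s=manip.read_state();np.save("pose3.npy",[s["eef_pos"],s["eef_rot"]])
im=manip.camera("wrist");t=manip.camera("top")
cv2.imwrite("pics/w3.png",np.hstack([cv2.resize(im,(400,300)),cv2.resize(t[200:280,240:360],(400,300))]));cv2.imwrite("pics/w3full.png",im)
E
```

```text
clock: 6.55
eef_pos: [424.4, -150.6, 33.4]
eef_rot: [-3.142, -0.0, 1.566]
wrist_force: [-0.0, -0.1, -0.9]
finger_gap: 51.8
finger_force: 0.0
clock: 6.97
eef_pos: [424.1, -141.2, 172.0]
eef_rot: [3.142, 0.0, 1.565]
wrist_force: [0.7, -0.3, 0.5]
finger_gap: 56.0
finger_force: 0.0
clock: 7.38
eef_pos: [429.0, 61.2, 170.4]
eef_rot: [3.141, -0.0, 1.566]
wrist_force: [1.7, 0.0, -0.1]
finger_gap: 75.3
finger_force: 0.0
clock: 7.8
eef_pos: [431.9, 213.5, 170.1]
eef_rot: [3.141, -0.001, 1.57]
wrist_force: [0.9, 0.1, 0.4]
finger_gap: 75.3
finger_force: 0.0
clock: 8.22
eef_pos: [432.6, 208.6, 169.7]
eef_rot: [3.141, -0.0, 1.565]
wrist_force: [0.1, -0.3, 0.0]
finger_gap: 75.1
finger_force: 0.0
```

View pics/w3.png

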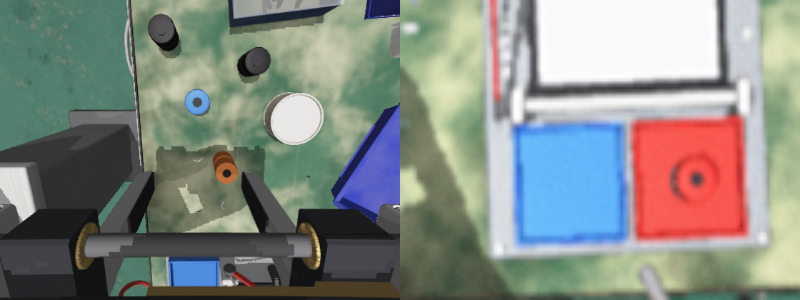

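Red sleeve stands in the red tray. The blue sleeve's top centre is at full-image pixel (276,142).

Run:
```python
from h import *
p=np.load("pose3.npy");im=cv2.imread("pics/w3full.png")
h=cv2.cvtColor(im,cv2.COLOR_BGR2HSV);m=cv2.inRange(h,(95,90,90),(118,255,255));m[:110]=0;m[175:]=0;m[:,:240]=0;m[:,310:]=0
c=max(cv2.findContours(m,0,1)[0],key=cv2.contourArea);e=cv2.fitEllipse(c);print(e,plane("wrist",[e[0]],59,p),p[0])
```

```text
((275.7287292480469, 142.4019775390625), (33.75925064086914, 34.883087158203125), 166.93997192382812) [[430.60391957 266.77157127  59.        ]] [432.59130501 208.57908228 169.65025686]
```

```bash
python3 -m inch '[{"gripper":0.8,"dx":0,"dy":0.03,"dz":0,"wx":0,"wy":0,"wz":0},{"gripper":0.8,"dx":-0.002,"dy":0.057,"dz":0,"wx":0,"wy":0,"wz":0},{"gripper":0.8,"dx":-0.002,"dy":0.057,"dz":-0.03,"wx":0,"wy":0,"wz":0},{"gripper":0.8,"dx":-0.002,"dy":0.057,"dz":-0.065,"wx":0,"wy":0,"wz":0},{"gripper":0.8,"dx":-0.002,"dy":0.057,"dz":-0.09,"wx":0,"wy":0,"wz":0}]' 25
python3 -m inch '[{"gripper":0.8,"dx":0,"dy":0,"dz":-0.02,"wx":0,"wy":0,"wz":0},{"gripper":0.8,"dx":0,"dy":0,"dz":-0.04,"wx":0,"wy":0,"wz":0},{"gripper":0.8,"dx":0,"dy":0,"dz":-0.058,"wx":0,"wy":0,"wz":0},{"gripper":0.8,"dx":0,"dy":0,"dz":-0.058,"wx":0,"wy":0,"wz":0},{"gripper":0.3,"dx":0,"dy":0,"dz":-0.058,"wx":0,"wy":0,"wz":0}]' 25
python3 -m inch '[{"gripper":0,"dx":0,"dy":0,"dz":0,"wx":0,"wy":0,"wz":0},{"gripper":0,"dx":0,"dy":0,"dz":0,"wx":0,"wy":0,"wz":0},{"gripper":0,"dx":0,"dy":0,"dz":0,"wx":0,"wy":0,"wz":0},{"gripper":0,"dx":0,"dy":0,"dz":0,"wx":0,"wy":0,"wz":0},{"gripper":0,"dx":0,"dy":0,"dz":0,"wx":0,"wy":0,"wz":0}]' 25
python3 -m inch '[{"gripper":0,"dx":0,"dy":0,"dz":0,"wx":0,"wy":0,"wz":0},{"gripper":0,"dx":0,"dy":0,"dz":0.02,"wx":0,"wy":0,"wz":0},{"gripper":0,"dx":0,"dy":0,"dz":0.06,"wx":0,"wy":0,"wz":0},{"gripper":0,"dx":0,"dy":0,"dz":0.1,"wx":0,"wy":0,"wz":0},{"gripper":0,"dx":0,"dy":0,"dz":0.128,"wx":0,"wy":0,"wz":0}]' 25
```

```text
clock: 8.73
eef_pos: [429.7, 266.2, 77.3]
eef_rot: [-3.141, 0.0, 1.566]
wrist_force: [0.2, -0.1, 0.3]
finger_gap: 75.5
finger_force: 0.0
clock: 9.15
eef_pos: [430.2, 266.1, 21.3]
eef_rot: [-3.14, 0.001, 1.566]
wrist_force: [0.1, -0.4, 0.9]
finger_gap: 71.4
finger_force: 0.0
clock: 9.57
eef_pos: [430.6, 266.5, 21.9]
eef_rot: [3.141, -0.0, 1.566]
wrist_force: [0.0, -0.2, -0.3]
finger_gap: 39.0
finger_force: 0.0
clock: 9.98
eef_pos: [430.7, 266.6, 152.7]
eef_rot: [3.14, -0.001, 1.566]
wrist_force: [0.8, -0.4, -0.6]
finger_gap: 31.6
finger_force: 25.0
```

```bash
python3 -m inch '[{"gripper":0,"dx":0,"dy":-0.035,"dz":0,"wx":0,"wy":0,"wz":0},{"gripper":0,"dx":-0.001,"dy":-0.075,"dz":0,"wx":0,"wy":0,"wz":0},{"gripper":0,"dx":-0.002,"dy":-0.115,"dz":0,"wx":0,"wy":0,"wz":0},{"gripper":0,"dx":-0.003,"dy":-0.155,"dz":0,"wx":0,"wy":0,"wz":0},{"gripper":0,"dx":-0.004,"dy":-0.195,"dz":0,"wx":0,"wy":0,"wz":0}]' 25
python3 -m inch '[{"gripper":0,"dx":-0.001,"dy":-0.04,"dz":0,"wx":0,"wy":0,"wz":0},{"gripper":0,"dx":-0.002,"dy":-0.08,"dz":0,"wx":0,"wy":0,"wz":0},{"gripper":0,"dx":-0.0025,"dy":-0.11,"dz":0,"wx":0,"wy":0,"wz":0},{"gripper":0,"dx":-0.0025,"dy":-0.122,"dz":0,"wx":0,"wy":0,"wz":0},{"gripper":0,"dx":-0.0025,"dy":-0.122,"dz":0,"wx":0,"wy":0,"wz":0}]' 25
python3 -m inch '[{"gripper":0,"dx":0,"dy":0,"dz":0,"wx":0,"wy":0,"wz":0},{"gripper":0,"dx":0,"dy":0,"dz":-0.03,"wx":0,"wy":0,"wz":0},{"gripper":0,"dx":0,"dy":0,"dz":-0.06,"wx":0,"wy":0,"wz":0},{"gripper":0,"dx":0,"dy":0,"dz":-0.085,"wx":0,"wy":0,"wz":0},{"gripper":0,"dx":0,"dy":0,"dz":-0.1,"wx":0,"wy":0,"wz":0}]' 25
python3 - <<'E'
from h import *
a=manip.camera("scene");w=manip.camera("wrist")
cv2.imwrite("pics/c4.png",np.hstack([cv2.resize(a[160:300,220:400],(400,311)),cv2.resize(w,(400,311))]))
E
```

```text
clock: 10.4
eef_pos: [425.8, 69.8, 149.5]
eef_rot: [3.141, 0.0, 1.566]
wrist_force: [2.1, -0.4, -1.0]
finger_gap: 31.6
finger_force: 25.0
clock: 10.82
eef_pos: [423.7, -52.8, 149.5]
eef_rot: [-3.142, 0.0, 1.563]
wrist_force: [-0.4, 0.9, -2.3]
finger_gap: 31.5
finger_force: 25.0
clock: 11.23
eef_pos: [422.8, -49.1, 47.1]
eef_rot: [-3.139, -0.001, 1.568]
wrist_force: [0.9, 0.7, -2.0]
finger_gap: 31.3
finger_force: 25.0
```

View pics/c4.png

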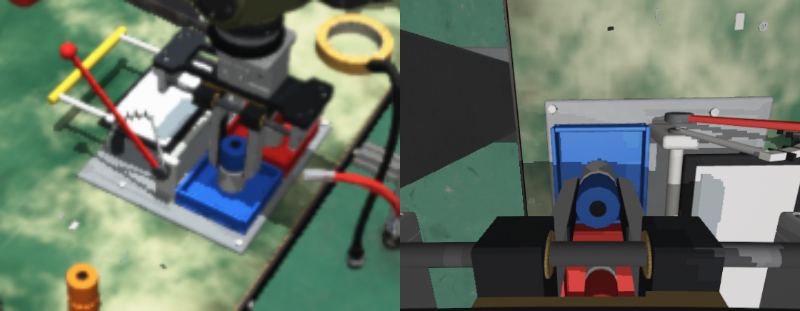

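The sleeve hangs upright over the blue tray, clear of pointer and flap.

```bash
python3 -m inch '[{"gripper":0,"dx":0,"dy":0,"dz":-0.002,"wx":0,"wy":0,"wz":0},{"gripper":0,"dx":0,"dy":0,"dz":-0.004,"wx":0,"wy":0,"wz":0},{"gripper":0,"dx":0,"dy":0,"dz":-0.006,"wx":0,"wy":0,"wz":0},{"gripper":0,"dx":0,"dy":0,"dz":-0.008,"wx":0,"wy":0,"wz":0},{"gripper":0,"dx":0,"dy":0,"dz":-0.01,"wx":0,"wy":0,"wz":0}]' 25
python3 -m inch '[{"gripper":0,"dx":0,"dy":0,"dz":-0.001,"wx":0,"wy":0,"wz":0},{"gripper":0,"dx":0,"dy":0,"dz":-0.002,"wx":0,"wy":0,"wz":0},{"gripper":0,"dx":0,"dy":0,"dz":-0.003,"wx":0,"wy":0,"wz":0},{"gripper":0,"dx":0,"dy":0,"dz":-0.004,"wx":0,"wy":0,"wz":0},{"gripper":0,"dx":0,"dy":0,"dz":-0.004,"wx":0,"wy":0,"wz":0}]' 25
```

```text
clock: 11.75
eef_pos: [424.2, -50.6, 39.8]
eef_rot: [3.141, 0.0, 1.566]
wrist_force: [0.6, 0.6, -0.4]
finger_gap: 31.2
finger_force: 25.0
clock: 12.17
eef_pos: [423.8, -50.6, 35.3]
eef_rot: [-3.141, -0.0, 1.566]
wrist_force: [0.3, -0.3, -1.6]
finger_gap: 31.7
finger_force: 25.0
```

```bash
python3 -m inch '[{"gripper":0,"dx":0,"dy":0,"dz":-0.001,"wx":0,"wy":0,"wz":0},{"gripper":0,"dx":0,"dy":0,"dz":-0.0015,"wx":0,"wy":0,"wz":0},{"gripper":0,"dx":0,"dy":0,"dz":-0.0015,"wx":0,"wy":0,"wz":0},{"gripper":0,"dx":0,"dy":0,"dz":-0.0015,"wx":0,"wy":0,"wz":0},{"gripper":0,"dx":0,"dy":0,"dz":-0.0015,"wx":0,"wy":0,"wz":0}]' 25
```

```text
clock: 12.58
eef_pos: [423.9, -50.6, 34.0]
eef_rot: [3.142, -0.0, 1.566]
wrist_force: [0.2, -0.0, -1.3]
finger_gap: 31.6
finger_force: 25.0
```

```bash
python3 -m inch '[{"gripper":0,"dx":0,"dy":0,"dz":-0.0005,"wx":0,"wy":0,"wz":0},{"gripper":0,"dx":0,"dy":0,"dz":-0.001,"wx":0,"wy":0,"wz":0},{"gripper":0,"dx":0,"dy":0,"dz":-0.001,"wx":0,"wy":0,"wz":0},{"gripper":0,"dx":0,"dy":0,"dz":-0.001,"wx":0,"wy":0,"wz":0},{"gripper":0,"dx":0,"dy":0,"dz":-0.001,"wx":0,"wy":0,"wz":0}]' 25
```

```text
clock: 13.0
eef_pos: [424.1, -50.6, 33.7]
eef_rot: [3.141, 0.0, 1.566]
wrist_force: [-5.5, 0.5, 13.3]
finger_gap: 31.5
finger_force: 25.0
```

```bash
python3 -m inch '[{"gripper":0.34,"dx":0,"dy":0,"dz":0.0005,"wx":0,"wy":0,"wz":0},{"gripper":0.38,"dx":0,"dy":0,"dz":0.0005,"wx":0,"wy":0,"wz":0},{"gripper":0.45,"dx":0,"dy":0,"dz":0.0005,"wx":0,"wy":0,"wz":0},{"gripper":0.55,"dx":0,"dy":0,"dz":0.0005,"wx":0,"wy":0,"wz":0},{"gripper":0.6,"dx":0,"dy":0,"dz":0.0005,"wx":0,"wy":0,"wz":0}]' 25
python3 -m inch '[{"gripper":0.6,"dx":0,"dy":0,"dz":0.01,"wx":0,"wy":0,"wz":0},{"gripper":0.6,"dx":0,"dy":0,"dz":0.03,"wx":0,"wy":0,"wz":0},{"gripper":0.6,"dx":0,"dy":0,"dz":0.07,"wx":0,"wy":0,"wz":0},{"gripper":0.6,"dx":0,"dy":0,"dz":0.11,"wx":0,"wy":0,"wz":0},{"gripper":0.6,"dx":0,"dy":-0.015,"dz":0.145,"wx":0,"wy":0,"wz":0}]' 25
python3 -m inch '[{"gripper":0.6,"dx":0,"dy":-0.015,"dz":0.03,"wx":0,"wy":0,"wz":0},{"gripper":0.6,"dx":0.02,"dy":-0.031,"dz":0.06,"wx":0,"wy":0,"wz":0},{"gripper":0.6,"dx":0.06,"dy":-0.031,"dz":0.07,"wx":0,"wy":0,"wz":0},{"gripper":0.6,"dx":0.1,"dy":-0.031,"dz":0.07,"wx":0,"wy":0,"wz":0},{"gripper":0.6,"dx":0.13,"dy":-0.031,"dz":0.07,"wx":0,"wy":0,"wz":0}]' 25
python3 -m inch '[{"gripper":0.45,"dx":0,"dy":0,"dz":0,"wx":0,"wy":0,"wz":0},{"gripper":0.45,"dx":0,"dy":0,"dz":0,"wx":0,"wy":0,"wz":0},{"gripper":0.45,"dx":0,"dy":0,"dz":0,"wx":0,"wy":0,"wz":0},{"gripper":0.45,"dx":0,"dy":0,"dz":0,"wx":0,"wy":0,"wz":0},{"gripper":0.45,"dx":0,"dy":0,"dz":0,"wx":0,"wy":0,"wz":0}]' 25
python3 - <<'E'
from h import *
s=manip.read_state();np.save("pose5.npy",[s["eef_pos"],s["eef_rot"]])
im=manip.camera("wrist");t=manip.camera("top")
cv2.imwrite("pics/w5.png",np.hstack([im,cv2.resize(t[200:280,240:320],(240,420))]));cv2.imwrite("pics/w5full.png",im)
E
```

```text
clock: 13.42
eef_pos: [423.9, -50.6, 33.4]
eef_rot: [-3.142, -0.0, 1.566]
wrist_force: [-0.6, 1.1, 1.0]
finger_gap: 52.3
finger_force: 0.0
clock: 13.83
eef_pos: [423.6, -64.5, 181.6]
eef_rot: [3.14, -0.0, 1.567]
wrist_force: [0.1, -0.8, -0.3]
finger_gap: 56.4
finger_force: 0.0
clock: 14.25
eef_pos: [556.1, -96.8, 250.0]
eef_rot: [3.139, 0.0, 1.565]
wrist_force: [-0.8, -0.2, -1.1]
finger_gap: 56.2
finger_force: 0.0
clock: 14.67
eef_pos: [553.2, -96.7, 249.3]
eef_rot: [3.141, 0.0, 1.566]
wrist_force: [0.3, 0.6, -0.5]
finger_gap: 42.3
finger_force: 0.0
```

View pics/w5.png

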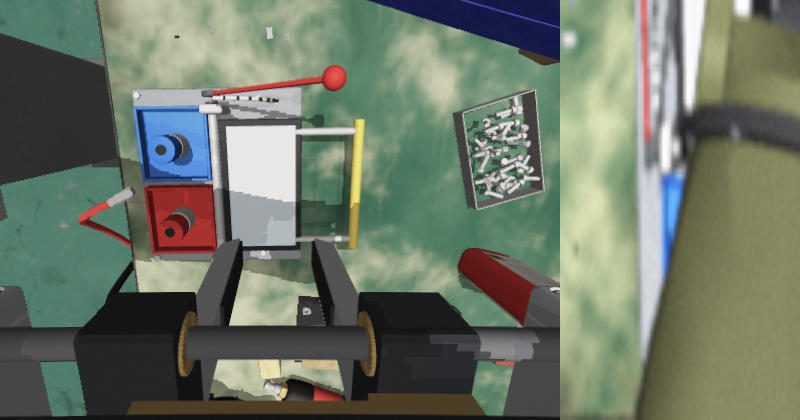

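Both sleeves stand in their trays. The bar runs from (360,119) to (353,249) and the pointer ball is at (334,77).

Run:
```python
from h import *
np.set_printoptions(precision=1,suppress=True)
p=np.load("pose5.npy");im=cv2.imread("pics/w5full.png")
h=cv2.cvtColor(im,cv2.COLOR_BGR2HSV);m=cv2.inRange(h,(22,100,80),(34,255,255));m[:,:340]=0;m[:,375:]=0;m[:105]=0;m[262:]=0
c=max(cv2.findContours(m,0,1)[0],key=cv2.contourArea);r=cv2.minAreaRect(c);b=cv2.boxPoints(r);print(r)
b=b[np.argsort(b[:,1])];e=[(b[0]+b[1])/2,(b[2]+b[3])/2];E=plane("wrist",e,60,p);print(E,E.mean(0),np.linalg.norm(E[0]-E[1]),np.arctan2(-(E[0]-E[1])[0],(E[0]-E[1])[1]))
m=hsvmask(im,"red");m[:60]=0;m[100:]=0;m[:,:310]=0
m=cv2.morphologyEx(m,cv2.MORPH_OPEN,np.ones((9,9),np.uint8));c=max(cv2.findContours(m,0,1)[0],key=cv2.contourArea);(x,y),rr=cv2.minEnclosingCircle(c);print(x,y,rr)
s=cv2.imread("pics/scene0.png");ms=hsvmask(s,"red");ms[:170]=0;ms[195:]=0;ms[:,:240]=0;ms[:,265:]=0
ms=cv2.morphologyEx(ms,cv2.MORPH_OPEN,cv2.getStructuringElement(2,(5,5)));c=max(cv2.findContours(ms,0,1)[0],key=cv2.contourArea);cs,_=cv2.minEnclosingCircle(c);print(cs)
t=cv2.imread("pics/top0.png");mt=hsvmask(t,"red");mt[:170]=0;mt[184:]=0;mt[:,:258]=0;mt[:,275:]=0;mt=cv2.morphologyEx(mt,cv2.MORPH_OPEN,np.ones((4,4),np.uint8));c=max(cv2.findContours(mt,0,1)[0],key=cv2.contourArea);ct,_=cv2.minEnclosingCircle(c);print(ct)
L=[ray("wrist",[(x,y)],pose=p),ray("scene",[cs]),ray("top",[ct])]
for S in((0,1,2),(0,1),(1,2),(0,2)):
    A=0;B=0
    for k in S:
        o,d=L[k];d=d[0]/np.linalg.norm(d[0]);P=np.eye(3)-np.outer(d,d);A=A+P;B=B+P@o
    X=np.linalg.solve(A,B);H=E.mean(0)-[165*np.cos(.011),165*np.sin(.011),0];print(S,X,"ang",np.arctan2(X[2]-60,X[0]-H[0]-0),np.hypot(X[2]-60,X[0]-H[0]))
```

```text
((355.2778015136719, 183.4581298828125), (10.533041000366211, 129.59400939941406), 3.3177809715270996)
[[ 645.3  -18.4   60. ]
 [ 646.1 -175.8   60. ]] [645.7 -97.1  60. ] 157.41894328320768 0.0051223106580954554
334.0 77.5 12.971221923828125
(250.0, 182.39999389648438)
(267.27777099609375, 179.27777099609375)
(0, 1, 2) [594.3   9.9 180. ] ang 0.8126935344370148 165.26832808813188
(0, 1) [594.8  10.8 180.5] ang 0.8128227378545779 165.9114067354905
(1, 2) [594.5   9.  179.1] ang 0.8080056608068239 164.74733447724418
(0, 2) [589.9   8.1 203. ] ang 0.9186231855351933 179.97481781198502
```

```bash
python3 -m inch '[{"gripper":0.45,"dx":0.03,"dy":0,"dz":0,"wx":0,"wy":0,"wz":0},{"gripper":0.45,"dx":0.065,"dy":0,"dz":-0.01,"wx":0,"wy":0,"wz":0},{"gripper":0.45,"dx":0.0925,"dy":0,"dz":-0.03,"wx":0,"wy":0,"wz":0},{"gripper":0.45,"dx":0.0925,"dy":0,"dz":-0.065,"wx":0,"wy":0,"wz":0},{"gripper":0.45,"dx":0.0925,"dy":0,"dz":-0.095,"wx":0,"wy":0,"wz":0}]' 25
python3 -m inch '[{"gripper":0.45,"dx":0,"dy":0,"dz":-0.03,"wx":0,"wy":0,"wz":0},{"gripper":0.45,"dx":0,"dy":0,"dz":-0.06,"wx":0,"wy":0,"wz":0},{"gripper":0.45,"dx":0,"dy":0,"dz":-0.085,"wx":0,"wy":0,"wz":0},{"gripper":0.45,"dx":0,"dy":0,"dz":-0.105,"wx":0,"wy":0,"wz":0},{"gripper":0.45,"dx":0,"dy":0,"dz":-0.113,"wx":0,"wy":0,"wz":0}]' 25
python3 -m inch '[{"gripper":0.3,"dx":0,"dy":0,"dz":0,"wx":0,"wy":0,"wz":0},{"gripper":0.2,"dx":0,"dy":0,"dz":0,"wx":0,"wy":0,"wz":0},{"gripper":0.15,"dx":0,"dy":0,"dz":0,"wx":0,"wy":0,"wz":0},{"gripper":0.1,"dx":0,"dy":0,"dz":0,"wx":0,"wy":0,"wz":0},{"gripper":0,"dx":0,"dy":0,"dz":0,"wx":0,"wy":0,"wz":0}]' 25
python3 -m inch '[{"gripper":0,"dx":0,"dy":0,"dz":0,"wx":0,"wy":0,"wz":0},{"gripper":0,"dx":0,"dy":0,"dz":0,"wx":0,"wy":0,"wz":0},{"gripper":0,"dx":0,"dy":0,"dz":0,"wx":0,"wy":0,"wz":0},{"gripper":0,"dx":0,"dy":0,"dz":0,"wx":0,"wy":0,"wz":0},{"gripper":0,"dx":0,"dy":0,"dz":0,"wx":0,"wy":0,"wz":0}]' 25
```

```text
clock: 15.18
eef_pos: [646.9, -96.5, 151.5]
eef_rot: [-3.142, -0.0, 1.566]
wrist_force: [0.1, -0.1, -1.7]
finger_gap: 42.2
finger_force: 0.0
clock: 15.6
eef_pos: [644.9, -96.4, 37.6]
eef_rot: [-3.138, -0.001, 1.566]
wrist_force: [0.1, 0.3, 0.5]
finger_gap: 42.5
finger_force: 0.0
clock: 16.02
eef_pos: [646.9, -96.7, 41.7]
eef_rot: [3.14, 0.0, 1.566]
wrist_force: [-0.7, 0.2, 0.6]
finger_gap: 12.2
finger_force: 0.0
clock: 16.43
eef_pos: [647.0, -96.7, 41.6]
eef_rot: [3.14, 0.0, 1.566]
wrist_force: [0.3, -0.3, 6.7]
finger_gap: 11.3
finger_force: 25.0
```

```bash
python3 -m inch '[{"gripper":0,"dx":-0.0005,"dy":0,"dz":0.0132,"wx":0,"wy":0,"wz":0},{"gripper":0,"dx":-0.0021,"dy":0,"dz":0.0263,"wx":0,"wy":0,"wz":0},{"gripper":0,"dx":-0.0047,"dy":0,"dz":0.0392,"wx":0,"wy":0,"wz":0},{"gripper":0,"dx":-0.0084,"dy":0,"dz":0.0519,"wx":0,"wy":0,"wz":0},{"gripper":0,"dx":-0.013,"dy":0,"dz":0.0643,"wx":0,"wy":0,"wz":0}]' 25
python3 -m inch '[{"gripper":0,"dx":-0.0056,"dy":0,"dz":0.0119,"wx":0,"wy":0,"wz":0},{"gripper":0,"dx":-0.0122,"dy":0,"dz":0.0233,"wx":0,"wy":0,"wz":0},{"gripper":0,"dx":-0.0197,"dy":0,"dz":0.0342,"wx":0,"wy":0,"wz":0},{"gripper":0,"dx":-0.028,"dy":0,"dz":0.0445,"wx":0,"wy":0,"wz":0},{"gripper":0,"dx":-0.0358,"dy":0,"dz":0.0529,"wx":0,"wy":0,"wz":0}]' 25
python3 -m inch '[{"gripper":0,"dx":0,"dy":0,"dz":0,"wx":0,"wy":0,"wz":0},{"gripper":0,"dx":0,"dy":0,"dz":0,"wx":0,"wy":0,"wz":0},{"gripper":0,"dx":0,"dy":0,"dz":0,"wx":0,"wy":0,"wz":0},{"gripper":0,"dx":0,"dy":0,"dz":0,"wx":0,"wy":0,"wz":0},{"gripper":0,"dx":0,"dy":0,"dz":0,"wx":0,"wy":0,"wz":0}]' 25
python3 - <<'E'
from h import *
s=manip.read_state();np.save("pose6.npy",[s["eef_pos"],s["eef_rot"]])
im=manip.camera("wrist");a=manip.camera("scene");cv2.imwrite("pics/w6full.png",im);cv2.imwrite("pics/s6.png",a)
cv2.imwrite("pics/c6.png",np.hstack([cv2.resize(a[150:270,210:370],(400,300)),cv2.resize(im,(400,300))]))
E
```

```text
clock: 16.85
eef_pos: [634.7, -96.8, 106.3]
eef_rot: [3.137, 0.001, 1.566]
wrist_force: [7.7, -1.2, 0.4]
finger_gap: 11.0
finger_force: 25.0
clock: 17.27
eef_pos: [600.0, -97.1, 161.1]
eef_rot: [3.132, 0.002, 1.566]
wrist_force: [13.6, -1.9, 9.5]
finger_gap: 11.2
finger_force: 25.0
clock: 17.68
eef_pos: [600.4, -97.1, 160.8]
eef_rot: [3.132, 0.002, 1.566]
wrist_force: [13.9, -1.7, 10.9]
finger_gap: 10.7
finger_force: 25.0
```

View pics/c6.png

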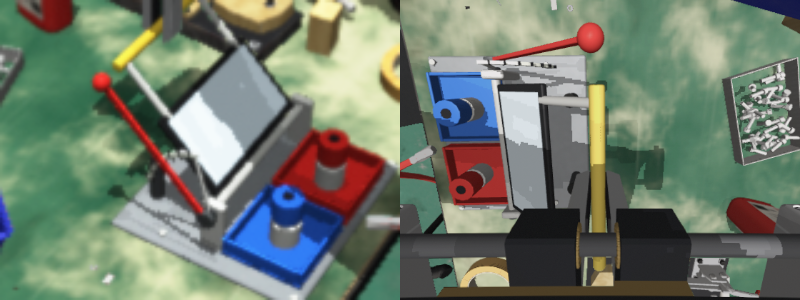

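The flap is up and the bar's end sits nearly beside the ball: scene bar end about (258,176), ball (251,182). I'll measure the remaining offset.

```bash
cat > al.py <<'E'
from h import *
import sys
np.set_printoptions(precision=2,suppress=True)
def run(tag):
    p=np.load(f"pose{tag}.npy");W=cv2.imread(f"pics/w{tag}full.png");S=cv2.imread(f"pics/s{tag}.png")
    B=np.array([594.5,9.9,180.]);t=np.array([-.725,0,.688]);r=np.array([.688,0,.725]);out=[]
    for n,im,yb,rb,k in(("wrist",W,(258,110,300,230),(350-100,25,310,90),9),("scene",S,(252,155,285,180),(240,174,262,195),5)):
        h=cv2.cvtColor(im,cv2.COLOR_BGR2HSV);m=cv2.inRange(h,(20,110,60),(36,255,255))
        z=np.zeros_like(m);z[yb[1]:yb[3],yb[0]:yb[2]]=m[yb[1]:yb[3],yb[0]:yb[2]]
        c=max(cv2.findContours(z,0,1)[0],key=cv2.contourArea);y=np.zeros_like(m);cv2.drawContours(y,[c],-1,1,-1)
        q=np.argwhere(y)[:,::-1].astype(np.float32);vx,vy,x0,y0=cv2.fitLine(q,2,0,.01,.01).ravel();L=12 if n=="scene" else 50
        m=hsvmask(im,"red")*255;z=np.zeros_like(m);z[rb[1]:rb[3],rb[0]:rb[2]]=m[rb[1]:rb[3],rb[0]:rb[2]]
        z=cv2.morphologyEx(z,2,cv2.getStructuringElement(2,(k,k)));c=max(cv2.findContours(z,0,1)[0],key=cv2.contourArea)
        (bx,by),br=cv2.minEnclosingCircle(c)
        o,d=ray(n,[(x0-L*vx,y0-L*vy),(x0+L*vx,y0+L*vy),(bx,by)],pose=p)
        nn=np.cross(d[0],d[1]);nn/=np.linalg.norm(nn)
        if nn@t<0:nn=-nn
        e=nn@(d[2]/np.linalg.norm(d[2]))*np.linalg.norm(B-o)
        print(n,len(q),(x0,y0,vx,vy),(bx,by,br),"n",nn,"off",e,"t,r",nn@t,nn@r);out.append((nn@t,nn@r,e))
    A=np.array(out);print("tangential,radial shift for bar",np.linalg.solve(A[:,:2],A[:,2]),"tangential only",A[:,2]/A[:,0])
    print(p[0])
run(sys.argv[1])
E
python3 al.py 6
```

```text
wrist 2464 (np.float32(275.60675), np.float32(172.98538), np.float32(0.013726832), np.float32(0.99990577)) (266.0, 52.11538314819336, 20.509334564208984) n [-1.   -0.01 -0.  ] off 3.6940059306620436 t,r 0.7223456152571275 -0.6907530221616494
scene 134 (np.float32(264.91046), np.float32(167.68657), np.float32(0.7141924), np.float32(-0.69994944)) (250.0, 182.39999389648438, 3.4001028537750244) n [-0.82 -0.02 -0.57] off 0.14620159218154874 t,r 0.20095208593582964 -0.9788353321161372
tangential,radial shift for bar [6.19 1.12] tangential only [5.11 0.73]
[600.44 -97.12 160.79]
```

```bash
python3 - <<'E'
from h import *
im=cv2.imread("pics/w6full.png");m=hsvmask(im,"red");m[:20]=0;m[90:]=0;m[:,:200]=0;m[:,310:]=0
for k in (9,15,21,27):
    z=cv2.morphologyEx(m,2,cv2.getStructuringElement(2,(k,k)));c=max(cv2.findContours(z,0,1)[0],key=cv2.contourArea);print(k,cv2.boundingRect(c),cv2.fitEllipse(c))
E
sed -i 's/,25,310,90),9)/,20,310,90),27)/' al.py; python3 al.py 6|tail -2
```

```text
9 (228, 32, 58, 41) ((261.4087829589844, 53.11750411987305), (38.00822830200195, 54.064579010009766), 76.68219757080078)
15 (247, 32, 38, 41) ((265.9842529296875, 52.29143524169922), (37.20005798339844, 40.14203643798828), 0.08928906917572021)
21 (253, 50, 30, 23) ((267.6087646484375, 61.31812286376953), (20.744915008544922, 30.293991088867188), 79.63557434082031)Traceback (most recent call last):
  File "<stdin>", line 4, in <module>
ValueError: max() iterable argument is empty
Traceback (most recent call last):
  File "al.py", line 22, in <module>
    run(sys.argv[1])
    ~~~^^^^^^^^^^^^^
  File "al.py", line 13, in run
    z=cv2.morphologyEx(z,2,cv2.getStructuringElement(2,(k,k)));c=max(cv2.findContours(z,0,1)[0],key=cv2.contourArea)
                                                                 ~~~^^^^^^^^^^^^^^^^^^^^^^^^^^^^^^^^^^^^^^^^^^^^^^^^
ValueError: max() iterable argument is empty
```

```bash
sed -i 's/,20,310,90),27)/,20,310,90),15)/' al.py
python3 -m inch '[{"gripper":0,"dx":-0.001,"dy":0,"dz":0.0015,"wx":0,"wy":0,"wz":0},{"gripper":0,"dx":-0.002,"dy":0,"dz":0.003,"wx":0,"wy":0,"wz":0},{"gripper":0,"dx":-0.003,"dy":0,"dz":0.004,"wx":0,"wy":0,"wz":0},{"gripper":0,"dx":-0.003,"dy":0,"dz":0.004,"wx":0,"wy":0,"wz":0},{"gripper":0,"dx":-0.003,"dy":0,"dz":0.004,"wx":0,"wy":0,"wz":0}]' 25
python3 -m inch '[{"gripper":0,"dx":0,"dy":0,"dz":0,"wx":0,"wy":0,"wz":0},{"gripper":0,"dx":0,"dy":0,"dz":0,"wx":0,"wy":0,"wz":0},{"gripper":0,"dx":0,"dy":0,"dz":0,"wx":0,"wy":0,"wz":0},{"gripper":0,"dx":0,"dy":0,"dz":0,"wx":0,"wy":0,"wz":0},{"gripper":0,"dx":0,"dy":0,"dz":0,"wx":0,"wy":0,"wz":0}]' 25
python3 - <<'E'
from h import *
s=manip.read_state();np.save("pose7.npy",[s["eef_pos"],s["eef_rot"]])
cv2.imwrite("pics/w7full.png",manip.camera("wrist"));cv2.imwrite("pics/s7.png",manip.camera("scene"))
E
python3 al.py 7
```

```text
clock: 18.2
eef_pos: [597.0, -97.2, 164.3]
eef_rot: [3.133, 0.002, 1.566]
wrist_force: [11.7, -2.4, 9.7]
finger_gap: 11.1
finger_force: 25.0
clock: 18.62
eef_pos: [597.0, -97.1, 164.3]
eef_rot: [3.133, 0.002, 1.566]
wrist_force: [11.3, -2.7, 8.7]
finger_gap: 11.3
finger_force: 25.0
wrist 2428 (np.float32(275.61368), np.float32(172.6697), np.float32(0.010990354), np.float32(0.9999396)) (273.137451171875, 53.69898986816406, 19.918603897094727) n [-1. -0. -0.] off 0.5552694248150485 t,r 0.7230093421937277 -0.690080225334125
scene 134 (np.float32(266.02985), np.float32(167.14178), np.float32(0.70945823), np.float32(-0.7047475)) (250.0, 182.39999389648438, 3.4001028537750244) n [-0.82 -0.03 -0.57] off -1.1105832193047436 t,r 0.20588012114491464 -0.9776968569161024
tangential,radial shift for bar [2.32 1.62] tangential only [ 0.77 -5.39]
[597.01 -97.15 164.29]
```

Run:
```python
from h import *
from scipy.optimize import least_squares
im=cv2.imread("pics/w7full.png");m=hsvmask(im,"red");m[:20]=0;m[90:]=0;m[:,:200]=0;m[:,320:]=0
z=cv2.morphologyEx(m,2,cv2.getStructuringElement(2,(9,9)));c=max(cv2.findContours(z,0,1)[0],key=cv2.contourArea).reshape(-1,2)
xs=c[c[:,0]>=266].astype(float)
p=(np.load("pose7.npy"))
# cone fit: unit rays to silhouette make a constant angle with ball-centre direction
o,d=ray("wrist",xs,pose=p);d/=np.linalg.norm(d,axis=1)[:,None]
n,*_=np.linalg.lstsq(d,np.ones(len(d)),rcond=None)
cosang=1/np.linalg.norm(n);u=n*cosang
R=9/np.sin(np.arccos(cosang));print("centre",o+u*R,"range",R,len(xs),"resid",np.std(d@u))
# bar: left/right edges
h=cv2.cvtColor(im,cv2.COLOR_BGR2HSV);y=cv2.inRange(h,(20,110,60),(36,255,255))
for r in range(122,226,20):
    q=np.where(y[r,240:320])[0]+240;print(r,q.min(),q.max(),end="; ")
e=[];
for r in range(122,226,4):
    q=np.where(y[r,240:320])[0]+240;e.append(((q.min()+q.max())/2,r))
o,d=ray("wrist",e,pose=p);d/=np.linalg.norm(d,axis=1)[:,None];nn=np.linalg.svd(d)[2][2];nn*=-np.sign(nn[0])
print("\nnormal",nn,"off",nn@u*R)
```

```text
centre [594.59386457  13.05660333 167.20011345] range 180.47415927432516 69 resid 3.492703352175234e-05
122 264 286; 142 265 286; 162 265 286; 182 266 286; 202 266 286; 222 266 286; 
normal [-0.99998833 -0.00378461 -0.00300269] off 0.34061613419507225
```

Run:
```python
import cv2
a=cv2.imread("pics/w7full.png");cv2.imwrite("pics/v7.png",cv2.resize(a[20:240,150:400],(680,598)))
```

```text
(no output)
```

View pics/v7.png

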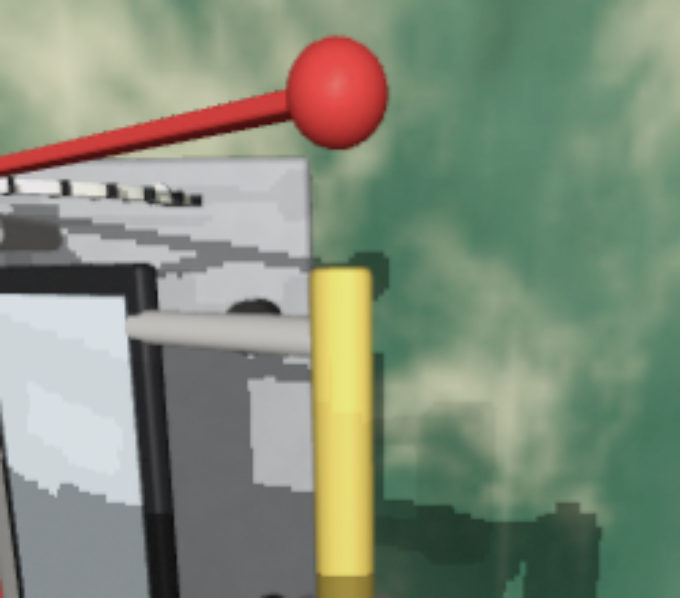

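The crop shows the ball at (337,93) just about in line with the bar's end at (341,270). A final 0.7 mm nudge remains, then hand-in.

```bash
python3 -m inch '[{"gripper":0,"dx":-0.0005,"dy":0,"dz":0.0005,"wx":0,"wy":0,"wz":0},{"gripper":0,"dx":-0.0005,"dy":0,"dz":0.0005,"wx":0,"wy":0,"wz":0},{"gripper":0,"dx":-0.0005,"dy":0,"dz":0.0005,"wx":0,"wy":0,"wz":0},{"gripper":0,"dx":-0.0005,"dy":0,"dz":0.0005,"wx":0,"wy":0,"wz":0},{"gripper":0,"dx":-0.0005,"dy":0,"dz":0.0005,"wx":0,"wy":0,"wz":0}]' 25
python3 - <<'E'
from h import *
s=manip.read_state();print(s["qd"].round(4));np.save("pose8.npy",[s["eef_pos"],s["eef_rot"]])
cv2.imwrite("pics/w8full.png",manip.camera("wrist"));cv2.imwrite("pics/s8.png",manip.camera("scene"))
E
python3 al.py 8; python3 -c "
from cell import manip
print(manip.sign_off())"
```

```text
clock: 19.13
eef_pos: [596.5, -97.2, 164.8]
eef_rot: [3.133, 0.002, 1.566]
wrist_force: [12.2, -1.7, 9.6]
finger_gap: 11.3
finger_force: 25.0
[-0.0002  0.0008  0.001   0.0001 -0.0002  0.0005]
wrist 2420 (np.float32(275.64877), np.float32(172.65372), np.float32(0.011155927), np.float32(0.9999378)) (274.5, 53.657894134521484, 19.816326141357422) n [-1. -0. -0.] off -0.08608846690577367 t,r 0.7229480624937613 -0.6901430740342362
scene 134 (np.float32(266.19403), np.float32(167.05225), np.float32(0.7168661), np.float32(-0.6972109)) (250.0, 182.39999389648438, 3.4001028537750244) n [-0.82 -0.02 -0.57] off -0.6877918247611273 t,r 0.1992819847639231 -0.9792463770889368
tangential,radial shift for bar [0.68 0.84] tangential only [-0.12 -3.45]
[596.51 -97.15 164.77]
the job is handed in; nothing more can be done
None
```

The job is handed in at 19 s: both sleeves stand upright in their own trays, and the flap is held at the pointer, about 0.1 mm off by the wrist camera (the scene camera is too coarse here to confirm it). I kept clear of the pointer, tin, tape roll and wooden block but took no final check picture of the last three.

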